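# Lay out a delivered order for the pharmacy's second check

### The arm

A 6-joint arm with a two-finger parallel gripper is mounted at the origin on the work surface. World frame = base frame: x ahead of the robot, y to its left, z up, the work surface at z = 0. Lengths are in m, angles in rad, forces in N, time in s.
With the tool pointing down it reaches from about 0.35 to 0.95 m from the base axis. Payload 17.4 kg.
Tool frame: the origin (TCP) lies between the finger pads; the fingertips stand 25 mm ahead of it and the grasp point (between the pads) lies 6 mm ahead of it; z points along the fingers, y is the direction in which the jaws open and shut (so a half turn about z gives the same grasp; the last joint's range is limited). The gripper opens to 93 mm and grips with 3 to 60 N. Pads are 15 mm wide; open, the fingers measure 128 mm over their backs; the gripper's body (75 mm by 188 mm) begins 65 mm behind the grasp point.
Start: joints at [-1.141, 0.116, 1.442, -0, 1.584, -0.038], TCP at [0.304, -0.602, 0.244] pointing down, gripper open.
Joint ranges: [-2.83, 2.83], [-0.83, 2.19], [0.07, 2.5], [-1.14, 4.28], [0.01, 3], [-2.97, 2.97]. Speed limits (rad/s): [1.89, 1.89, 2.22, 3.14, 3.14, 3.14].

### API

Orientations are given as a unit quaternion [w, x, y, z].
In Python, from station import readout, eyes, manip gives the robot as it stands. The module is installed in compiled form; this text tells all that it offers.
- The arm moves only by the tool play_rows, never from a script. Its argument "rows" is a list that holds one entry, the list of rows, each a list of 7 numbers: the turn, a rotation vector about the world's x, y, z each as a share of 45 degrees, from -1 to 1, then the shift along the world's x, y, z each as a share of 150 mm, from -1 to 1, then the closure in counts, from 0 (fully open) to 255 (shut). In form: [[[ax, ay, az, tx, ty, tz, fingers], ...]]. A call has exactly 8 rows; each row shifts and turns the commanded pose from where the row before left it; what a row does not reach is not made up. A row lasts 1/10 s, in which the tool goes at most 50 mm and 8.59 degrees, less where a joint would pass 70% of its speed; a pose out of reach is approached as far as the arm can. A call with a number of a shift or a turn outside -1 to 1 is refused whole. A call with a gripper value outside its range is refused whole. The fingers move at their own pace and stop on an object; "force" is the grip in N (left out, the last holds). Time passes only in rows, so rows that do not move let the fingers close, or fill a call up. It gives the time, the measured TCP pose, the force and the opening at its end, in the units of the state.
- readout.sense(): the state, without advancing time (a new reading comes with each control period).
- eyes.read_camera(name): name is "side" or "top" or "wrist"; returns a dict with "pixels" (420x560x3 uint8, red, green, blue), "K" (3x3 intrinsics, pixels), "rvec" (rotation vector, rad) and "tvec" (3), from world to camera coordinates, as OpenCV has them; the wrist camera has in their place "T_tool_cam" (4x4, takes a point from camera to tool coordinates, whose origin is the TCP and whose axes are the flange's). Camera axes: x right, y down, z forward; pixel columns grow to the right and rows downward; lengths in m; the calibration is good to about 2 mm. The wrist camera is an equidistant fisheye: a pixel r from the principal point sees the ray r / f radians off the axis. A picture is of the moment at which its call begins: read the wrist's pose just before it. There is no depth.
- manip.sign_off(): hands the job in, once; it reports no verdict.
The state is a dict: "t": time; "joint_pos": joint angles; "qvel": joint speeds; "joint_torque": joint torques, N m; "position": TCP position; "tool_rot": TCP orientation; "wrist_force": force on the tool from outside, world axes, zero at the start; "wrist_torque": the same for the moment, N m; "gripper_width": opening from 0.0 (shut) to 1.0 (fully open).
Only numpy, scipy, OpenCV 4.12 (cv2) and the standard library are available. Lean on these libraries where they do the work, as an engineer would, in place of code of your own. Each camera call takes 0.05 s, during which the arm holds its last target. There are 200 camera calls.

### The job

Unpack the delivered stack and lay the order out on the black checking mat: the amber bottle standing midway between the slip holder and the label roll, the long carton lying flat midway between the slip holder and the date stamp, and the small white tub standing centred on top of that carton. The loose grey spacer plate from the stack goes squarely on top of the pile of spare plates. Keep the bottle and the tub upright throughout, and leave the big tub and the short carton where they are.

Things in the scene. Friction and masses are not known exactly. Their poses are not given: they have to be found in the camera images.
- bottle_c (a point): Amber pill bottle with a white cap, round, 44 mm diameter, 66 mm tall, about 0.1 kg. The point is its centre, half-way up; z runs up its axis. At the start it stands on the spacer plate, on top of the stack.
- spacer_c (a point): Loose grey plastic spacer plate, 66 mm (its x) by 90 mm (its y) by 10 mm thick (z), about 0.06 kg. The point is its centre, half-way up. At the start it lies on the long carton, under the bottle, its 90 mm side along the carton's length; it overhangs the carton's long sides by about 3 mm.
- carton_c (a point): Long white medicine carton, lying flat, with a blue band round one end: 60 mm (its x) by 124 mm (its y) by 32 mm tall (z), about 0.14 kg. The point is its centre, half-way up. At the start it lies on the cork mat as the bottom of the stack and its ends show beyond the plate.
- tub_c (a point): Small white ointment tub, round, with a wider lid: 46 mm diameter at the lid, 34 mm tall, about 0.06 kg; the smaller of the two white tubs. The point is its centre, half-way up.
- slip_holder: Small wooden block with a blank white paper slip standing in it: foot 56 x 66 mm, 60 mm tall, fixed on the black checking mat. Origin: centre of the foot, on the mat's surface. The slip holder, the date stamp and the label roll stand at the corners of a triangle with equal sides of 260 mm; which stands at which corner changes. The black mat and the cork mat are fixed, flat and 2 mm thick (top 2 mm above the counter).
- date_stamp: Date stamp: black foot 50 x 36 mm, steel middle and round dark wooden handle, 63 mm tall, fixed on the black mat. Origin: centre of the foot, on the mat's surface.
- label_roll: Roll of white labels 50 mm in diameter lying on its side between two grey cheeks: foot 60 x 52 mm, 59 mm tall, fixed on the black mat. Origin: centre of the foot, on the mat's surface.
- spare_plates: Pile of two spare spacer plates on the cork mat, fixed together and to the mat: 66 mm (its x) by 90 mm (its y), 20 mm tall. Origin: centre of the underside, on the mat's surface; its top is 20 mm above. A plate lies squarely on it when their long sides run the same way (either way round) and the edges line up.
- big_tub_c (a point): Bystander: big white tub, 68 mm diameter, 52 mm tall, loose on the cork mat. The point is its centre, half-way up. To be left alone.
- short_carton_c (a point): Bystander: short, tall white carton with a blue band, 46 mm (x) by 70 mm (y) by 46 mm tall (z), loose on the cork mat. The point is its centre, half-way up. To be left alone.
Mind the look-alikes: they are no part of the job. Leave any yellow look-alike of the date_stamp alone.

How it is judged:
By the outcome, as a careful person would: the job done as asked, in the order asked, and still so for the second after the job is handed in, with the robot touching nothing.
It also fails if it takes over 102 s, if anything falls off the work surface, if the arm or the gripper's body presses on something with over 40 N, if the wrist force passes 120 N, or if a joint passes its speed limit or range.

## Working session

There is one attempt and no reset: what is moved stays moved. The work goes in short steps, Python scripts to look and compute and a tool call to move; the robot and the scene stay as the last step left them, time stands still between calls to the robot, and variables do not carry over. Pictures are saved under pics/ and viewed, about 12 in all and at most 16, crops included, and the job is handed in when it is done.

Besides the shell and the picture viewer there is one more tool, called after "Request:" by a JSON object that holds its "name" and its "arguments". play_rows: Moves the arm, as the interface text tells. Shift numbers are shares of 150 mm and turn numbers shares of 45 degrees, none past 1 either way. Its arguments: {"type":"object","properties":{"rows":{"type":"array"},"force":{"type":"number"}},"required":["rows"]}

```bash
mkdir -p pics; cat > h.py <<'E'
import numpy as np, cv2
from station import readout, eyes, manip
from scipy.spatial.transform import Rotation as R
def ray(cam,uv):
    Rm=cv2.Rodrigues(np.array(cam["rvec"],float))[0];t=np.array(cam["tvec"],float).ravel()
    d=Rm.T@np.linalg.inv(cam["K"])@np.array([uv[0],uv[1],1.]);return -Rm.T@t,d
def onz(cam,uv,z):
    o,d=ray(cam,uv);return o+d*(z-o[2])/d[2]
def snap(n,f=None):
    c=eyes.read_camera(n)
    if f: cv2.imwrite("pics/"+f,cv2.cvtColor(c["pixels"],cv2.COLOR_RGB2BGR))
    return c
E
python3 - <<'E'
from h import *
import pickle
for n in("top","side"):
    c=snap(n,n+"0.png");pickle.dump(c,open(n+"0.pkl","wb"))
    print(n,ray(c,(280,210)),np.array(c["K"]).tolist())
print(readout.sense())
E
```

```text
top (array([ 0.40608464, -0.01246989,  1.01605076]), array([ 0.11800705, -0.00139063, -0.99306727])) [[389.0981542909354, 0.0, 276.32858134937254], [0.0, 389.0981542909354, 211.78993523292107], [0.0, 0.0, 1.0]]
side (array([0.04188819, 0.71208739, 0.57661017]), array([ 0.47099135, -0.71576718, -0.51578263])) [[446.8351604799022, 0.0, 285.06254296809794], [0.0, 446.8351604799022, 206.57164335942724], [0.0, 0.0, 1.0]]
{'t': 0.1, 'joint_pos': array([-1.14081199e+00,  1.16415281e-01,  1.44215136e+00, -3.96123280e-06,
        1.58402549e+00, -3.77495967e-02]), 'qvel': array([ 0.00089047, -0.00129035, -0.00098351,  0.00014018, -0.0008126 ,
        0.0003362 ]), 'joint_torque': array([ 2.66008494e-03, -7.22896385e+01, -6.23863220e+01,  7.80645479e-02,
        2.27323169e-02, -3.68424685e-05]), 'position': array([ 0.30429218, -0.60235169,  0.24302358]), 'tool_rot': array([-4.89776149e-04,  9.72777421e-01,  2.31740890e-01, -9.93234895e-05]), 'wrist_force': array([ 0.19591237, -0.1431564 ,  1.33241494]), 'wrist_torque': array([ 0.01456196, -0.01762084, -0.00512748]), 'gripper_width': 0.9993446946975357}
```

View pics/top0.png

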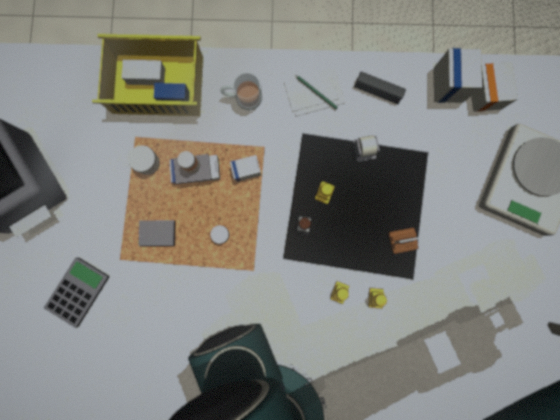

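View pics/side0.png

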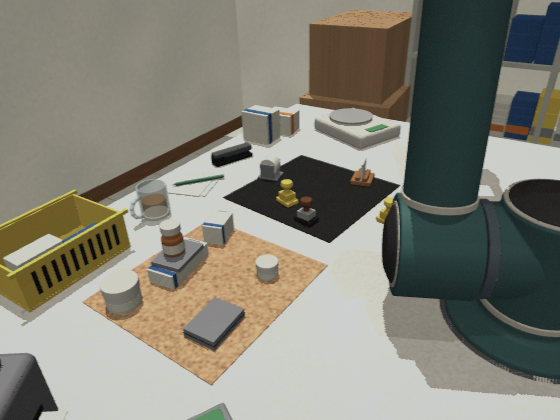

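Top view: the stack is at (190,168), with the bottle at (186,160). Candidates for each item:
- **Small tub:** (219,235). The big tub at (143,158) is the look-alike.
- **Spare plates:** (157,233).
- **Cartons:** the short one is at (245,167); the long one is under the stack.
- **Date stamp:** dark at (304,225). The yellow look-alikes are at (325,191), (341,292) and (377,297).
- **Fixed references:** slip holder (403,240), label roll (367,147).

One close crop to check these.

```bash
python3 - <<'E'
from h import *
import pickle
c=pickle.load(open("top0.pkl","rb"));im=c["pixels"][:,:,::-1]
a=cv2.resize(im[130:275,115:270],None,fx=5,fy=5,interpolation=cv2.INTER_CUBIC)[:600]
a=im[130:260,115:270]; b=im[130:280,280:435]
A=np.zeros((150,310,3),np.uint8);A[:130,:155]=a;A[:,155:]=b
A=cv2.resize(A,None,fx=2.58,fy=2.58,interpolation=cv2.INTER_CUBIC);A=cv2.convertScaleAbs(A,alpha=1.4)
cv2.imwrite("pics/crop0.png",A)
s=pickle.load(open("side0.pkl","rb"))
for n,uv,z in [("slip foot",(403,241),.02),("stamp top",(304,225),.06),("roll",(367,148),.05),("tub",(219,235),.036),("spare",(157,233),.022),("bottle top",(186,160),.11),("plate",(194,167),.044),("big",(143,158),.054),("short",(245,167),.048)]:
    print(n,onz(c,uv,z).round(3))
E
```

```text
slip foot [ 0.453 -0.33   0.02 ]
stamp top [ 0.484 -0.074  0.06 ]
roll [ 0.686 -0.231  0.05 ]
tub [0.455 0.138 0.036]
spare [0.457 0.299 0.022]
bottle top [0.628 0.213 0.11 ]
plate [0.626 0.208 0.044]
big [0.644 0.337 0.054]
short [0.629 0.078 0.048]
```

View pics/crop0.png

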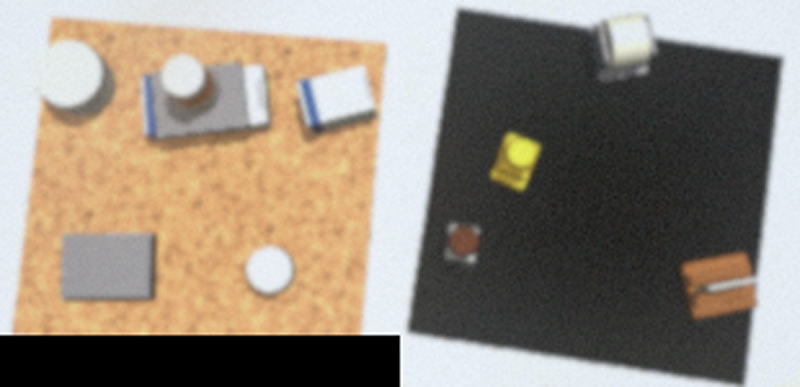

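The crop confirms it: the dark stamp with the brown handle is the date stamp, the smaller tub is at (219,235), and the stack lies at a slight yaw. Now moving over the stack.

Request:
{"name": "play_rows", "arguments": {"rows": [[[0, 0, 0.084, 0.12, 0.3, 0, 0], [0, 0, 0.084, 0.12, 0.3, 0, 0], [0, 0, 0.084, 0.12, 0.3, 0, 0], [0, 0, 0.084, 0.12, 0.3, 0, 0], [0, 0, 0.084, 0.12, 0.3, 0, 0], [0, 0, 0.084, 0.12, 0.3, 0, 0], [0, 0, 0.084, 0.12, 0.3, 0, 0], [0, 0, 0.084, 0.12, 0.3, 0, 0]]], "force": 15}}

```text
t: 0.9
position: [0.4485, -0.2406, 0.2435]
tool_rot: [0.0, 0.878, 0.479, 0.0]
wrist_force: [0.5, -0.5, 0.6]
gripper_width: 1.0
```

```bash
cat >> h.py <<'E'
def wsnap(f=None,s=1):
    st=readout.sense();c=eyes.read_camera("wrist");c["st"]=st
    q=st["tool_rot"];T=np.eye(4);T[:3,:3]=R.from_quat([q[1],q[2],q[3],q[0]]).as_matrix();T[:3,3]=st["position"]
    c["T"]=T@np.array(c["T_tool_cam"])
    if f: cv2.imwrite("pics/"+f,c["pixels"][:,:,::-1])
    return c
def wz(c,uv,z):
    K=np.array(c["K"]);a=(uv[0]-K[0,2])/K[0,0];b=(uv[1]-K[1,2])/K[1,1];r=np.hypot(a,b)+1e-12
    d=c["T"][:3,:3]@np.array([a/r*np.sin(r),b/r*np.sin(r),np.cos(r)]);o=c["T"][:3,3]
    return o+d*(z-o[2])/d[2]
E
python3 - <<'E'
from h import *
import pickle
c=wsnap("w1.png");pickle.dump(c,open("w1.pkl","wb"));print(c["T"].round(3),c["K"])
E
```

```text
[[ 0.841 -0.518 -0.158  0.493]
 [-0.541 -0.804 -0.246 -0.171]
 [ 0.     0.292 -0.956  0.385]
 [ 0.     0.     0.     1.   ]] [[325.1922621    0.         280.53254216]
 [  0.         325.1922621  208.13125169]
 [  0.           0.           1.        ]]
```

View pics/w1.png

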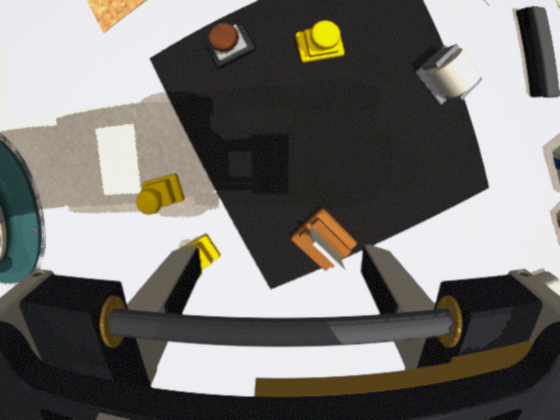

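Request:
{"name": "play_rows", "arguments": {"rows": [[[0, 0, 0.084, 0.12, 0.3, 0, 0], [0, 0, 0.084, 0.12, 0.3, 0, 0], [0, 0, 0.084, 0.12, 0.3, 0, 0], [0, 0, 0.084, 0.12, 0.3, 0, 0], [0, 0, 0.084, 0.12, 0.3, 0, 0], [0, 0, 0.084, 0.12, 0.3, 0, 0], [0, 0, 0.084, 0.12, 0.3, 0, 0], [0, 0, 0.084, 0.12, 0.3, 0, 0]]]}}

```text
t: 1.75
position: [0.5927, 0.1196, 0.2434]
tool_rot: [-0.0, 0.723, 0.691, -0.0]
wrist_force: [0.6, -1.3, 0.9]
gripper_width: 1.001
```

```bash
python3 - <<'E'
from h import *
import pickle
c=wsnap("w2.png");pickle.dump(c,open("w2.pkl","wb"))
w=pickle.load(open("w1.pkl","rb"));t=pickle.load(open("top0.pkl","rb"))
def cen(im,box,lo,hi):
    h=cv2.cvtColor(im,cv2.COLOR_RGB2HSV);m=cv2.inRange(h,lo,hi);M=np.zeros_like(m);x0,y0,x1,y1=box;M[y0:y1,x0:x1]=m[y0:y1,x0:x1]
    n,l,s,ce=cv2.connectedComponentsWithStats(M);i=1+np.argmax(s[1:,4]);(rc,rs,ra)=cv2.minAreaRect(np.argwhere(l==i)[:,::-1].astype(np.float32));return ce[i],s[i,:5],rc
def wr(c,uv):
    a=wz(c,uv,0.);return c["T"][:3,3],a-c["T"][:3,3]
def tri(r1,r2):
    A=[];b=[]
    for o,d in(r1,r2):
        d=d/np.linalg.norm(d);P=np.eye(3)-np.outer(d,d);A.append(P);b.append(P@o)
    return np.linalg.lstsq(np.vstack(A),np.hstack(b),rcond=None)[0]
for n,bt,bw,lo,hi in [("slip",(380,220,425,260),(280,200,365,280),(0,80,40),(25,255,255)),("stamp",(290,210,318,240),(200,15,260,70),(0,60,30),(18,255,255)),("roll",(350,130,388,165),(412,35,490,105),(0,0,130),(180,90,255))]:
    a=cen(t["pixels"],bt,lo,hi);b=cen(w["pixels"],bw,lo,hi)
    print(n,a,b,tri(ray(t,a[0]),wr(w,b[0])).round(4))
    for z in(.02,.03,.04,.05,.055):print(z,onz(t,a[0],z)[:2].round(4),wz(w,b[0],z)[:2].round(4))
E
```

```text
slip (array([402.33761468, 239.91192661]), array([388, 227,  29,  27, 545], dtype=int32), (403.1919860839844, 240.05599975585938)) (array([323.42189055, 237.16268657]), array([ 291,  207,   67,   63, 2010], dtype=int32), (324.0000305175781, 240.50003051757812)) [ 0.456  -0.3314  0.0059]
0.02 [ 0.4559 -0.3279] [ 0.4569 -0.3244]
0.03 [ 0.4554 -0.3247] [ 0.4579 -0.3202]
0.04 [ 0.4549 -0.3216] [ 0.4589 -0.316 ]
0.05 [ 0.4544 -0.3184] [ 0.4598 -0.3118]
0.055 [ 0.4542 -0.3168] [ 0.4603 -0.3097]
stamp (array([304.58878505, 222.79439252]), array([299, 217,  13,  12, 107], dtype=int32), (304.7500305175781, 223.25003051757812)) (array([222.64438122,  36.51351351]), array([208,  22,  31,  30, 703], dtype=int32), (222.60003662109375, 36.69999694824219)) [ 0.4885 -0.0752  0.0633]
0.02 [ 0.4931 -0.0778] [ 0.4869 -0.0626]
0.03 [ 0.4922 -0.0772] [ 0.4871 -0.0656]
0.04 [ 0.4913 -0.0765] [ 0.4872 -0.0685]
0.05 [ 0.4904 -0.0759] [ 0.4874 -0.0715]
0.055 [ 0.49   -0.0755] [ 0.4875 -0.073 ]
roll (array([370.01145663, 138.36497545]), array([350, 130,  38,  23, 611], dtype=int32), (368.5, 141.0)) (array([467.60771594,  67.37726186]), array([ 437,   35,   53,   70, 2929], dtype=int32), (463.0, 69.5)) [ 0.7134 -0.2374  0.0397]
0.02 [ 0.7204 -0.2455] [ 0.7247 -0.2375]
0.03 [ 0.7173 -0.2432] [ 0.7184 -0.2357]
0.04 [ 0.7141 -0.2409] [ 0.712  -0.2339]
0.05 [ 0.711  -0.2385] [ 0.7057 -0.232 ]
0.055 [ 0.7094 -0.2373] [ 0.7025 -0.2311]
```

View pics/w2.png

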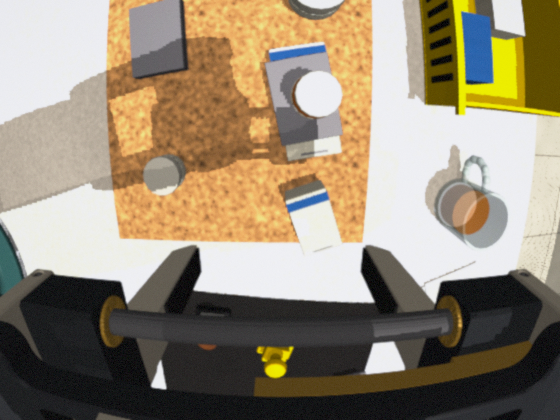

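Wrist view: bottle cap (317,94), plate and carton ends (270,55)–(340,155), small tub (163,175), spare plates (158,38).

```bash
python3 - <<'E'
from h import *
import pickle
c=pickle.load(open("w2.pkl","rb"));t=pickle.load(open("top0.pkl","rb"));s=pickle.load(open("side0.pkl","rb"))
print("cap",wz(c,(317,94),.110).round(4),onz(t,(186,159.5),.110).round(4),onz(s,(171,225),.110).round(4))
print("tub",wz(c,(163,174),.036).round(4),onz(t,(219,235),.036).round(4))
# carton end corners, plate corners
for z,p in((.034,(288,158)),(.034,(341,150)),(.034,(268,50)),(.034,(325,43)),(.044,(268,63)),(.044,(280,144)),(.044,(336,136))):print(p,wz(c,p,z)[:2].round(4))
def yaw(p,q,z):d=wz(c,q,z)-wz(c,p,z);return np.degrees(np.arctan2(d[1],d[0]))%180,np.linalg.norm(d)
print("carton end",yaw((288,158),(341,150),.034),"plate side",yaw((268,63),(280,144),.044),"spare",yaw((187,68),(138,77),.022),yaw((187,68),(182,0),.022))
st=c["st"];print(st["position"])
E
```

```text
cap [0.6278 0.2157 0.11  ] [0.6289 0.2133 0.11  ] [0.6214 0.2168 0.11  ]
tub [0.4601 0.1417 0.036 ] [0.455  0.1381 0.036 ]
(288, 158) [0.6027 0.1511]
(341, 150) [0.661  0.1581]
(268, 50) [0.5866 0.2697]
(325, 43) [0.6474 0.2759]
(268, 63) [0.5862 0.2537]
(280, 144) [0.5948 0.1678]
(336, 136) [0.654  0.1744]
carton end (np.float64(6.7960695589886955), np.float64(0.05873407006967929)) plate side (np.float64(95.66637553537646), np.float64(0.08633052371521364)) spare (np.float64(1.8308267222728887), np.float64(0.06124574452216423)) (np.float64(92.6083296031431), np.float64(0.084326321062764))
[0.59266575 0.11956473 0.24340096]
```

Request:
{"name": "play_rows", "arguments": {"rows": [[[0, 0, 0.065, 0.077, 0.212, 0, 0], [0, 0, 0.065, 0.077, 0.212, 0, 0], [0, 0, 0.065, 0.077, 0.212, 0, 0], [0, 0, 0, 0, 0, -0.27, 0], [0, 0, 0, 0, 0, -0.27, 0], [0, 0, 0, 0, 0, -0.27, 0], [0, 0, 0, 0, 0, -0.2, 0], [0, 0, 0, 0, 0, 0, 0]]]}}

```text
t: 2.6
position: [0.6249, 0.2122, 0.0871]
tool_rot: [-0.002, 0.669, 0.743, -0.003]
wrist_force: [-0.1, -0.1, 0.2]
gripper_width: 0.997
```

Request:
{"name": "play_rows", "arguments": {"rows": [[[0, 0, 0, 0, 0, 0, 255], [0, 0, 0, 0, 0, 0, 255], [0, 0, 0, 0, 0, 0, 255], [0, 0, 0, 0, 0, 0, 255], [0, 0, 0, 0, 0, 0, 255], [0, 0, 0, 0, 0, 0, 255], [0, 0, 0, 0, 0, 0, 255], [0, 0, 0, 0, 0, 0, 255]]], "force": 15}}

```text
t: 3.4
position: [0.6271, 0.2129, 0.0923]
tool_rot: [0.0, 0.669, 0.743, 0.0]
wrist_force: [0.1, -0.6, 2.8]
gripper_width: 0.467
```

Request:
{"name": "play_rows", "arguments": {"rows": [[[0, 0, 0, 0, 0, 0.1, 255], [0, 0, 0, 0, 0, 0.2, 255], [0, 0, 0, 0, 0, 0.24, 255], [0, 0, 0, -0.015, -0.14, 0.1, 255], [0, 0, 0, -0.029, -0.27, 0, 255], [0, 0, 0, -0.029, -0.27, 0, 255], [0, 0, 0, -0.029, -0.27, 0, 255], [0, 0, 0, -0.029, -0.27, 0, 255]]]}}

```text
t: 4.2
position: [0.6065, 0.0277, 0.1885]
tool_rot: [0.0, 0.669, 0.743, -0.0]
wrist_force: [0.4, -0.2, 0.1]
gripper_width: 0.464
```

Request:
{"name": "play_rows", "arguments": {"rows": [[[0, 0, 0, -0.029, -0.27, 0, 255], [0, 0, 0, -0.029, -0.27, 0, 255], [0, 0, 0, -0.029, -0.27, 0, 255], [0, 0, 0, -0.029, -0.27, 0, 255], [0, 0, 0, -0.029, -0.27, 0, 255], [0, 0, 0, -0.029, -0.27, 0, 255], [0, 0, 0, -0.029, -0.27, 0, 255], [0, 0, 0, 0, -0.1, 0, 255]]]}}

```text
t: 5.0
position: [0.5754, -0.2721, 0.1883]
tool_rot: [-0.0, 0.67, 0.743, -0.0]
wrist_force: [-0.0, 0.6, -0.1]
gripper_width: 0.467
```

```bash
python3 - <<'E'
from h import *
import pickle
c=wsnap("w3.png");pickle.dump(c,open("w3.pkl","wb"));print(c["st"]["position"],c["st"]["gripper_width"])
E
```

```text
[ 0.57544933 -0.27214688  0.18828368] 0.46702577992042027
```

View pics/w3.png

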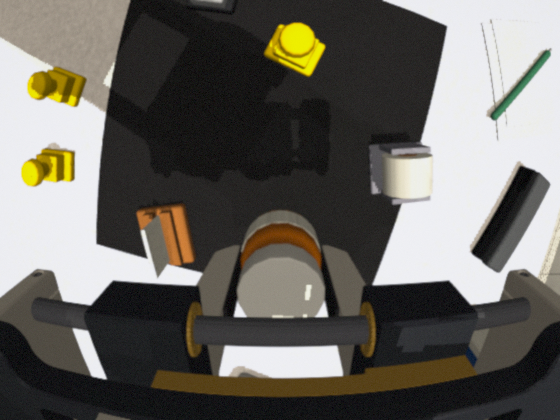

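```bash
python3 - <<'E'
from h import *
import pickle
c=pickle.load(open("w3.pkl","rb"));w=pickle.load(open("w1.pkl","rb"))
im=c["pixels"][:,:,::-1]
a=cv2.resize(im[130:220,350:450],None,fx=4,fy=4,interpolation=cv2.INTER_CUBIC);b=cv2.resize(im[190:280,120:220],None,fx=4,fy=4,interpolation=cv2.INTER_CUBIC)
cv2.imwrite("pics/crop3.png",np.hstack([a,b]))
for n,ps in(("roll",[(370,147),(377,195)]),("slip",[(138,207),(185,204),(193,263)])):
  for p in ps:print(n,p,[wz(c,p,z)[:2].round(4).tolist() for z in(.006,.012,.022)])
E
```

```text
roll (370, 147) [[0.6618, -0.2145], [0.66, -0.214], [0.6571, -0.2133]]
roll (377, 195) [[0.6779, -0.2637], [0.6758, -0.2624], [0.6724, -0.2601]]
slip (138, 207) [[0.4199, -0.3039], [0.4227, -0.3018], [0.4272, -0.2983]]
slip (185, 204) [[0.4758, -0.2948], [0.4775, -0.2929], [0.4803, -0.2896]]
slip (193, 263) [[0.4854, -0.3641], [0.4869, -0.3609], [0.4894, -0.3555]]
```

View pics/crop3.png

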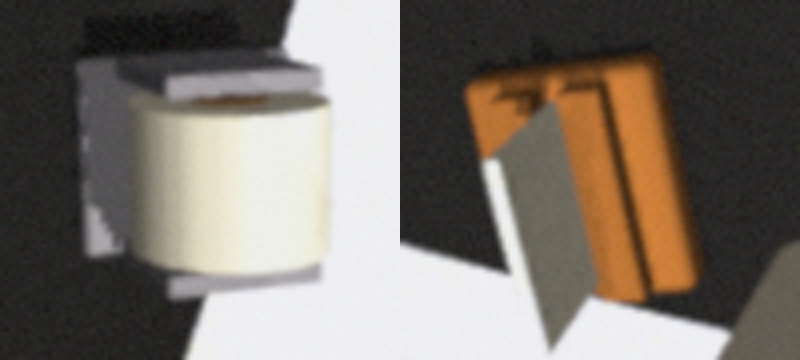

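Request:
{"name": "play_rows", "arguments": {"rows": [[[0, 0, 0, 0, -0.07, -0.1, 255], [0, 0, 0, 0, 0, -0.22, 255], [0, 0, 0, 0, 0, -0.22, 255], [0, 0, 0, 0, 0, -0.18, 255], [0, 0, 0, 0, 0, -0.1, 255], [0, 0, 0, 0, 0, -0.06, 255], [0, 0, 0, 0, 0, -0.02, 255], [0, 0, 0, 0, 0, 0, 255]]]}}

```text
t: 5.85
position: [0.5773, -0.279, 0.0537]
tool_rot: [0.0, 0.669, 0.744, 0.0]
wrist_force: [-0.2, -0.2, -0.8]
gripper_width: 0.464
```

Request:
{"name": "play_rows", "arguments": {"rows": [[[0, 0, 0, -0.01, -0.02, -0.01, 255], [0, 0, 0, 0, 0, -0.01, 255], [0, 0, 0, 0, 0, 0, 255], [0, 0, 0, 0, 0, 0, 255], [0, 0, 0, 0, 0, 0, 200], [0, 0, 0, 0, 0, 0, 80], [0, 0, 0, 0, 0, 0, 40], [0, 0, 0, 0, 0, 0, 0]]]}}

```text
t: 6.65
position: [0.5755, -0.2821, 0.0502]
tool_rot: [0.0, 0.669, 0.744, 0.0]
wrist_force: [0.5, -0.2, -0.8]
gripper_width: 0.674
```

Request:
{"name": "play_rows", "arguments": {"rows": [[[0, 0, 0, 0, 0, 0, 0], [0, 0, 0, 0, 0, 0, 0], [0, 0, 0, 0, 0, 0.1, 0], [0, 0, 0, 0, 0, 0.2, 0], [0, 0, 0, 0, 0, 0.3, 0], [0, 0, 0, 0, 0, 0.3, 0], [0, 0, 0, 0.015, 0.15, 0.1, 0], [0, 0, 0, 0.03, 0.3, 0, 0]]]}}

```text
t: 7.45
position: [0.5828, -0.216, 0.2049]
tool_rot: [0.003, 0.67, 0.743, 0.001]
wrist_force: [2.1, 0.2, -1.6]
gripper_width: 0.998
```

Request:
{"name": "play_rows", "arguments": {"rows": [[[0, 0, 0, 0.03, 0.31, 0, 0], [0, 0, 0, 0.03, 0.31, 0, 0], [0, 0, 0, 0.03, 0.31, 0, 0], [0, 0, 0, 0.03, 0.31, 0, 0], [0, 0, 0, 0.03, 0.31, 0, 0], [0, 0, 0, 0.03, 0.31, 0, 0], [0, 0, 0, 0.03, 0.3, 0, 0], [0, 0, 0, 0.03, 0.24, 0, 0]]]}}

```text
t: 8.25
position: [0.618, 0.1479, 0.2016]
tool_rot: [0.0, 0.668, 0.744, 0.001]
wrist_force: [0.6, -1.2, 0.4]
gripper_width: 1.003
```

```bash
python3 - <<'E'
from h import *
import pickle
c=wsnap("w4.png");pickle.dump(c,open("w4.pkl","wb"));print(c["st"]["position"],c["st"]["tool_rot"],c["st"]["gripper_width"])
E
```

```text
[0.61795501 0.14790885 0.2016161 ] [2.83797754e-04 6.68397166e-01 7.43804334e-01 5.11352725e-04] 1.0026431145166317
```

View pics/w4.png

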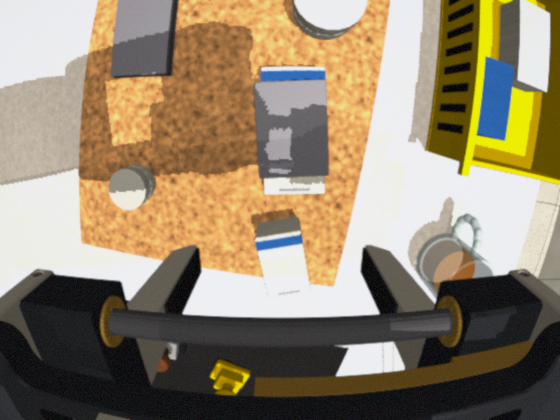

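```bash
python3 - <<'E'
from h import *
import pickle
c=pickle.load(open("w4.pkl","rb"));t=pickle.load(open("top0.pkl","rb"))
P=np.array([wz(c,p,.044)[:2] for p in((255,81),(326,80),(258,176),(328,176))]);print(P.round(4),P.mean(0))
def y(v):return np.degrees(np.arctan2(v[1],v[0]))
print(y(P[1]-P[0]),y(P[3]-P[2]),y(P[0]-P[2])-90,y(P[1]-P[3])-90)
P=np.array([wz(c,p,.034)[:2] for p in((263,68),(326,68),(264,193),(325,193))]);print(P.round(4),P.mean(0))
print(y(P[1]-P[0]),y(P[3]-P[2]))
q=c["st"]["tool_rot"];print("jaw",2*np.degrees(np.arctan2(q[2],q[1]))-90)
# spare from top cam
h=cv2.cvtColor(t["pixels"],cv2.COLOR_RGB2HSV);m=cv2.inRange(h,(0,0,40),(180,60,150));M=np.zeros_like(m);M[215:252,130:185]=m[215:252,130:185]
cn=max(cv2.findContours(M,0,1)[0],key=cv2.contourArea);r=cv2.minAreaRect(cn);print(r);B=np.array([onz(t,p,.022)[:2] for p in cv2.boxPoints(r)]);print(B.round(4),B.mean(0),[y(B[(i+1)%4]-B[i]) for i in range(4)])
E
```

```text
[[0.584  0.2557]
 [0.6477 0.264 ]
 [0.5954 0.168 ]
 [0.6609 0.1752]] [0.62200208 0.2157089 ]
7.4442420240188625 6.281013668288077 7.377325746459491 8.423620504924529
[[0.5893 0.2697]
 [0.6477 0.2767]
 [0.6023 0.1496]
 [0.6621 0.1561]] [0.6253417  0.21300776]
6.865523211786242 6.208386108322654
jaw 6.113027363253451
((156.5, 232.5), (25.0, 35.0), 90.0)
[[0.4887 0.3476]
 [0.4911 0.2576]
 [0.4272 0.254 ]
 [0.4247 0.3433]] [0.45791504 0.30063295] [np.float64(-88.46405922164375), np.float64(-176.72847736744575), np.float64(91.55385836436004), np.float64(3.856764621705611)]
```

Request:
{"name": "play_rows", "arguments": {"rows": [[[0, 0, 0.02, 0.027, 0.22, 0, 0], [0, 0, 0, 0, 0.23, -0.1, 0], [0, 0, 0, 0, 0, -0.24, 0], [0, 0, 0, 0, 0, -0.25, 0], [0, 0, 0, 0, 0, -0.22, 0], [0, 0, 0, 0, 0, -0.15, 0], [0, 0, 0, 0, 0, -0.07, 0], [0, 0, 0, 0, 0, -0.01, 0]]]}}

```text
t: 9.1
position: [0.622, 0.2128, 0.0439]
tool_rot: [-0.0, 0.663, 0.749, -0.0]
wrist_force: [-0.2, 0.0, 0.1]
gripper_width: 0.995
```

Request:
{"name": "play_rows", "arguments": {"rows": [[[0, 0, 0, 0, 0, 0, 0], [0, 0, 0, 0, 0, 0, 60], [0, 0, 0, 0, 0, 0, 255], [0, 0, 0, 0, 0, 0, 255], [0, 0, 0, 0, 0, 0, 255], [0, 0, 0, 0, 0, 0, 255], [0, 0, 0, 0, 0, 0, 255], [0, 0, 0, 0, 0, 0, 255]]], "force": 15}}

```text
t: 9.9
position: [0.6224, 0.213, 0.0446]
tool_rot: [0.0, 0.663, 0.749, 0.0]
wrist_force: [-2.5, -0.9, 6.2]
gripper_width: 0.713
```

Request:
{"name": "play_rows", "arguments": {"rows": [[[0, 0, 0, 0, 0, 0.05, 255], [0, 0, 0, 0, 0, 0.15, 255], [0, 0, 0, 0, 0, 0.3, 255], [0, 0, 0, 0, 0, 0.3, 255], [0, 0, -0.03, -0.27, -0.02, 0.1, 255], [0, 0, -0.03, -0.28, -0.02, 0, 255], [0, 0, -0.03, -0.28, -0.02, 0, 255], [0, 0, -0.02, -0.25, -0.02, 0, 255]]]}}

```text
t: 10.7
position: [0.4584, 0.2006, 0.1793]
tool_rot: [-0.0, 0.695, 0.719, 0.0]
wrist_force: [-0.0, 0.0, -0.7]
gripper_width: 0.709
```

```bash
python3 - <<'E'
from h import *
import pickle
c=wsnap("w5.png");pickle.dump(c,open("w5.pkl","wb"));print(c["st"]["position"],c["st"]["tool_rot"],c["st"]["gripper_width"])
E
```

```text
[0.45838984 0.20062742 0.17926817] [-2.49204612e-05  6.94992780e-01  7.19016712e-01  5.59475430e-05] 0.7088017456312438
```

View pics/w5.png

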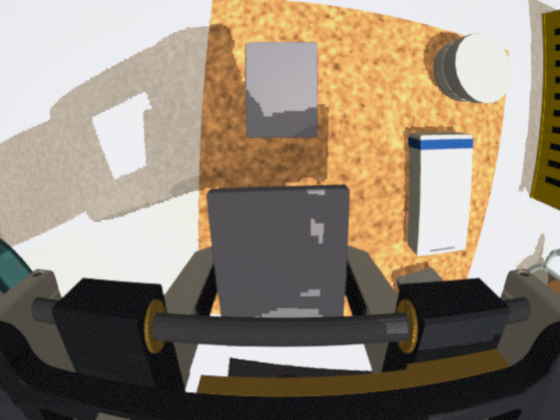

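```bash
python3 - <<'E'
from h import *
import pickle
c=pickle.load(open("w5.pkl","rb"))
def y(v):return np.degrees(np.arctan2(v[1],v[0]))
def rect(ps,z):
    P=np.array([wz(c,p,z)[:2] for p in ps]);print(P.round(4).tolist(),P.mean(0).round(4),[round(v,1) for v in(y(P[1]-P[0]),y(P[3]-P[2]),y(P[0]-P[2])-90,y(P[1]-P[3])-90)])
rect(((246,42),(317,42),(247,137),(317,136)),.022)
rect(((410,136),(471,134),(413,254),(470,248)),.034)
for z in(.176,.178,.180):
    P=np.array([wz(c,p,z)[:2] for p in((209,190),(349,186))]);print(z,P,y(P[1]-P[0]),np.linalg.norm(P[1]-P[0]),P.mean(0))
q=c["st"]["tool_rot"];print("jaw",2*np.degrees(np.arctan2(q[2],q[1]))-90)
E
```

```text
[[0.4227, 0.3473], [0.4868, 0.3496], [0.4262, 0.2587], [0.4904, 0.2619]] [0.4565 0.3044] [np.float64(2.0), np.float64(2.8), np.float64(2.3), np.float64(2.3)]
[[0.5763, 0.2691], [0.6443, 0.2782], [0.5974, 0.1506], [0.6682, 0.1568]] [0.6216 0.2137] [np.float64(7.6), np.float64(5.0), np.float64(10.1), np.float64(11.1)]
0.176 [[0.42412339 0.24637602]
 [0.48901093 0.25051534]] 3.6500808409758863 0.06501943056795363 [0.45656716 0.24844568]
0.178 [[0.42456628 0.2468813 ]
 [0.48855673 0.25096339]] 3.650080840975882 0.06412052083697145 [0.4565615  0.24892234]
0.18 [[0.42500916 0.24738657]
 [0.48810253 0.25141144]] 3.650080840975877 0.06322161110598926 [0.45655584 0.24939901]
jaw 1.9467161104468431
```

Request:
{"name": "play_rows", "arguments": {"rows": [[[0, 0, 0.005, -0.014, 0.15, 0, 255], [0, 0, 0, 0, 0.26, 0, 255], [0, 0, 0, 0, 0.263, 0, 255], [0, 0, 0, 0, 0, -0.23, 255], [0, 0, 0, 0, 0, -0.25, 255], [0, 0, 0, 0, 0, -0.2, 255], [0, 0, 0, 0, 0, -0.1, 255], [0, 0, 0, 0, 0, -0.02, 255]]]}}

```text
t: 11.55
position: [0.4576, 0.3015, 0.0579]
tool_rot: [-0.0, 0.693, 0.721, -0.001]
wrist_force: [0.9, -0.0, 0.9]
gripper_width: 0.708
```

```bash
python3 - <<'E'
from h import *
import pickle
c=wsnap("w6.png");pickle.dump(c,open("w6.pkl","wb"));print(c["st"]["position"],c["st"]["tool_rot"],c["st"]["gripper_width"])
E
```

```text
[0.45760218 0.30152453 0.05789049] [-3.06399253e-04  6.93202318e-01  7.20742159e-01 -1.09171567e-03] 0.7078603539363157
```

View pics/w6.png

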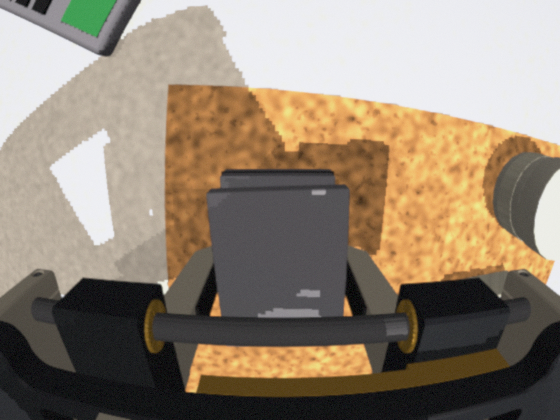

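```bash
python3 - <<'E'
from h import *
import pickle
c=pickle.load(open("w6.pkl","rb"))
for ps,z in((((222,172),(334,171)),.022),(((209,190),(349,186)),.0573),(((209,190),(349,186)),.0545)):
    P=np.array([wz(c,p,z)[:2] for p in ps]);d=P[1]-P[0];print(P.round(4).tolist(),P.mean(0).round(4),np.degrees(np.arctan2(d[1],d[0])),np.linalg.norm(d))
g=cv2.cvtColor(c["pixels"],cv2.COLOR_RGB2GRAY);print(g[160:196,240].tolist(),g[160:196,320].tolist())
E
```

```text
[[0.4235, 0.3494], [0.486, 0.3524]] [0.4547 0.3509] 2.772053557779002 0.06256974312240238
[[0.4237, 0.3478], [0.4873, 0.3522]] [0.4555 0.35  ] 3.9634091016092126 0.0637930119862901
[[0.4231, 0.3471], [0.488, 0.3516]] [0.4555 0.3493] 3.963409101609229 0.06505189416024747
[135, 131, 130, 137, 139, 142, 148, 145, 133, 88, 53, 38, 34, 50, 57, 67, 85, 93, 92, 89, 87, 84, 84, 83, 84, 84, 84, 67, 59, 58, 59, 66, 79, 80, 84, 84] [120, 117, 121, 121, 119, 120, 117, 107, 95, 68, 52, 41, 38, 52, 57, 66, 76, 81, 82, 84, 83, 83, 82, 82, 73, 62, 55, 57, 73, 99, 131, 160, 166, 163, 144, 102]
```

Request:
{"name": "play_rows", "arguments": {"rows": [[[0, 0, -0.026, -0.006, 0, -0.05, 255], [0, 0, 0, 0, 0, -0.05, 255], [0, 0, 0, 0, 0, -0.04, 255], [0, 0, 0, 0, 0, -0.02, 255], [0, 0, 0, 0, 0, -0.007, 255], [0, 0, 0, 0, 0, 0, 255], [0, 0, 0, 0, 0, 0, 255], [0, 0, 0, 0, 0, 0, 255]]]}}

```text
t: 12.4
position: [0.456, 0.3024, 0.0352]
tool_rot: [-0.001, 0.701, 0.714, -0.001]
wrist_force: [-18.4, 0.8, 16.9]
gripper_width: 0.708
```

Request:
{"name": "play_rows", "arguments": {"rows": [[[0, 0, 0.01, -0.01, 0, 0, 255], [0, 0, 0, 0, 0, -0.007, 255], [0, 0, 0, 0, 0, 0, 255], [0, 0, 0, 0, 0, 0, 255], [0, 0, 0, 0, 0, 0, 255], [0, 0, 0, 0, 0, 0, 255], [0, 0, 0, 0, 0, 0, 255], [0, 0, 0, 0, 0, 0, 255]]]}}

```text
t: 13.2
position: [0.4556, 0.3025, 0.0346]
tool_rot: [-0.0, 0.698, 0.716, 0.0]
wrist_force: [-11.8, -1.0, 15.4]
gripper_width: 0.71
```

Request:
{"name": "play_rows", "arguments": {"rows": [[[0, 0, 0, 0, 0, 0, 72], [0, 0, 0, 0, 0, 0, 70], [0, 0, 0, 0, 0, 0, 68], [0, 0, 0, 0, 0, 0, 66], [0, 0, 0, 0, 0, 0, 62], [0, 0, 0, 0, 0, 0, 58], [0, 0, 0, 0, 0, 0, 58], [0, 0, 0, 0, 0, 0, 58]]], "force": 4}}

```text
t: 14.0
position: [0.4557, 0.3018, 0.033]
tool_rot: [-0.0, 0.698, 0.716, -0.0]
wrist_force: [0.5, 0.3, 0.7]
gripper_width: 0.772
```

Request:
{"name": "play_rows", "arguments": {"rows": [[[0, 0, 0, 0, 0, 0, 30], [0, 0, 0, 0, 0, 0, 0], [0, 0, 0, 0, 0, 0, 0], [0, 0, 0, 0, 0, 0, 0], [0, 0, 0, 0, 0, 0.1, 0], [0, 0, 0, 0, -0.05, 0.3, 0], [0, 0, 0, 0, -0.25, 0.3, 0], [0, 0, 0, 0, -0.3, 0.1, 0]]]}}

```text
t: 14.8
position: [0.4565, 0.2178, 0.1516]
tool_rot: [0.001, 0.697, 0.717, 0.002]
wrist_force: [1.2, -0.9, 0.3]
gripper_width: 1.0
```

```bash
python3 - <<'E'
from h import *
import pickle
c=wsnap("w7.png");pickle.dump(c,open("w7.pkl","wb"));print(c["st"]["position"],c["st"]["tool_rot"],c["st"]["gripper_width"])
E
```

```text
[0.45650113 0.21783471 0.15160011] [0.00094271 0.6968847  0.71717837 0.00245159] 1.0003891216455447
```

View pics/w7.png

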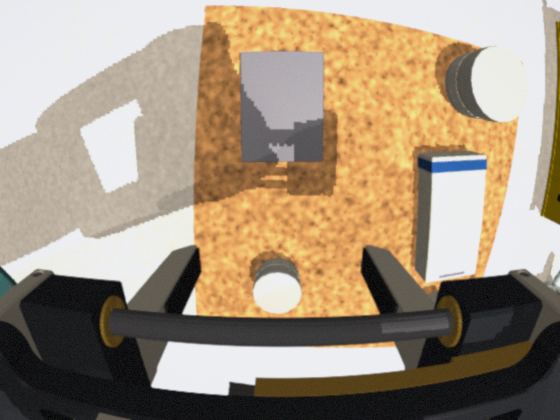

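Request:
{"name": "play_rows", "arguments": {"rows": [[[0, 0, 0.03, 0.27, -0.01, 0, 0], [0, 0, 0.03, 0.3, -0.01, 0, 0], [0, 0, 0.03, 0.3, -0.01, 0, 0], [0, 0, 0.02, 0.253, 0, 0, 0], [0, 0, 0, 0, 0, -0.2, 0], [0, 0, 0, 0, 0, -0.25, 0], [0, 0, 0, 0, 0, -0.2, 0], [0, 0, 0, 0, 0, -0.1, 0]]]}}

```text
t: 15.65
position: [0.6233, 0.2125, 0.0319]
tool_rot: [-0.001, 0.666, 0.746, -0.001]
wrist_force: [0.0, 0.6, -0.6]
gripper_width: 0.999
```

```bash
python3 - <<'E'
from h import *
import pickle
c=pickle.load(open("w7.pkl","rb"))
def y(v):return np.degrees(np.arctan2(v[1],v[0]))
g=cv2.cvtColor(c["pixels"],cv2.COLOR_RGB2HSV);m=((g[...,1]<75)&(g[...,2]<175)).astype(np.uint8);M=np.zeros_like(m);M[30:180,215:335]=m[30:180,215:335]
M=cv2.morphologyEx(M,cv2.MORPH_OPEN,np.ones((5,5)));cn=max(cv2.findContours(M,0,1)[0],key=cv2.contourArea);print(cv2.boundingRect(cn),cv2.minAreaRect(cn))
for z in(.022,.032):
    P=np.array([wz(c,p,z)[:2] for p in((241,53),(322,52),(242,162),(322,161))]);print(z,P.mean(0),np.linalg.norm(P[1]-P[0]),np.linalg.norm(P[2]-P[0]),y(P[1]-P[0]),y(P[0]-P[2])-90)
print(readout.sense()["position"],readout.sense()["wrist_force"])
E
```

```text
(241, 84, 82, 78) ((281.5, 122.5), (77.0, 81.0), 90.0)
0.022 [0.45623524 0.30485568] 0.06644713225398236 0.0921638019527497 2.53157237255192 1.5943844070125266
0.032 [0.456154   0.30467105] 0.06399658422990989 0.08876483174733842 2.53157237255193 1.594384407012484
[0.62330479 0.21254147 0.03191394] [ 0.04380755  0.57581242 -0.55569808]
```

Request:
{"name": "play_rows", "arguments": {"rows": [[[0, 0, 0, 0, 0, 0, 60], [0, 0, 0, 0, 0, 0, 255], [0, 0, 0, 0, 0, 0, 255], [0, 0, 0, 0, 0, 0, 255], [0, 0, 0, 0, 0, 0, 255], [0, 0, 0, 0, 0, 0, 255], [0, 0, 0, 0, 0, 0, 255], [0, 0, 0, 0, 0, 0, 255]]], "force": 20}}

```text
t: 16.45
position: [0.6246, 0.213, 0.0352]
tool_rot: [0.0, 0.666, 0.746, 0.001]
wrist_force: [-1.5, 0.5, 5.6]
gripper_width: 0.641
```

Request:
{"name": "play_rows", "arguments": {"rows": [[[0, 0, 0, 0, 0, 0.05, 255], [0, 0, 0, 0, 0, 0.15, 255], [0, 0, 0, 0, 0, 0.3, 255], [0, 0, 0, 0, 0, 0.3, 255], [0, 0, 0, -0.05, -0.13, 0.12, 255], [0, 0, 0, -0.09, -0.25, 0, 255], [0, 0, 0, -0.1, -0.27, 0, 255], [0, 0, 0, -0.1, -0.27, 0, 255]]]}}

```text
t: 17.25
position: [0.5723, 0.0737, 0.1726]
tool_rot: [0.0, 0.666, 0.746, 0.0]
wrist_force: [1.2, -0.8, -1.8]
gripper_width: 0.642
```

Request:
{"name": "play_rows", "arguments": {"rows": [[[0, 0, 0, -0.1, -0.27, 0, 255], [0, 0, 0, -0.1, -0.27, 0, 255], [0, 0, 0, -0.1, -0.27, 0, 255], [0, 0, 0, -0.1, -0.27, 0, 255], [0, 0, 0, -0.1, -0.27, 0, 255], [0, 0, 0, -0.1, -0.27, 0, 255], [0, 0, 0, -0.07, -0.22, 0, 255], [0, 0, 0, 0, 0, 0, 255]]]}}

```text
t: 18.05
position: [0.4714, -0.2041, 0.1726]
tool_rot: [0.0, 0.667, 0.745, -0.0]
wrist_force: [-0.0, 0.7, -0.7]
gripper_width: 0.644
```

```bash
python3 - <<'E'
from h import *
import pickle
c=wsnap("w8.png");pickle.dump(c,open("w8.pkl","wb"));print(c["st"]["position"],c["st"]["tool_rot"],c["st"]["gripper_width"])
E
```

```text
[ 0.47138275 -0.20414594  0.17256753] [ 4.00854169e-04  6.67417821e-01  7.44683292e-01 -2.93554487e-04] 0.6441332804755885
```

View pics/w8.png

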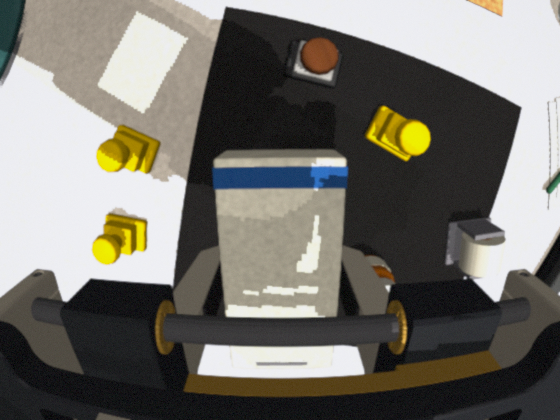

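```bash
python3 - <<'E'
from h import *
import pickle
c=pickle.load(open("w8.pkl","rb"))
print("handle",wz(c,(319,55),.062)[:2],[wz(c,p,.012)[:2].round(4).tolist() for p in((341,60),(335,87),(286,75))])
print("carton far top edge",[wz(c,p,.1726-.0352+.034)[:2].round(4).tolist() for p in((216,160),(346,159))])
E
```

```text
handle [ 0.48721511 -0.07463068] [[0.5127, -0.0668], [0.5101, -0.0932], [0.4642, -0.088]]
carton far top edge [[0.4366, -0.1464], [0.4944, -0.1396]]
```

Request:
{"name": "play_rows", "arguments": {"rows": [[[0, 0, 0, 0, 0.007, -0.1, 255], [0, 0, 0, 0, 0, -0.22, 255], [0, 0, 0, 0, 0, -0.22, 255], [0, 0, 0, 0, 0, -0.18, 255], [0, 0, 0, 0, 0, -0.1, 255], [0, 0, 0, 0, 0, -0.06, 255], [0, 0, 0, 0, 0, -0.03, 255], [0, 0, 0, 0, 0, 0, 255]]]}}

```text
t: 18.9
position: [0.4731, -0.2, 0.0359]
tool_rot: [0.0, 0.666, 0.746, 0.0]
wrist_force: [0.2, -0.6, -1.3]
gripper_width: 0.648
```

Request:
{"name": "play_rows", "arguments": {"rows": [[[0, 0, 0, 0, 0, 0, 255], [0, 0, 0, 0, 0, 0, 255], [0, 0, 0, 0, 0, 0, 90], [0, 0, 0, 0, 0, 0, 70], [0, 0, 0, 0, 0, 0, 40], [0, 0, 0, 0, 0, 0, 0], [0, 0, 0, 0, 0, 0, 0], [0, 0, 0, 0, 0, 0, 0]]]}}

```text
t: 19.7
position: [0.4727, -0.2001, 0.0355]
tool_rot: [0.0, 0.666, 0.746, 0.0]
wrist_force: [0.3, 0.6, -0.3]
gripper_width: 0.987
```

Request:
{"name": "play_rows", "arguments": {"rows": [[[0, 0, 0, 0, 0, 0, 255], [0, 0, 0, 0, 0, 0, 255], [0, 0, 0, 0, 0, 0, 255], [0, 0, 0, 0, 0, 0, 255], [0, 0, 0, 0, 0, 0, 255], [0, 0, 0, 0, -0.02, 0.015, 255], [0, 0, 0, 0, 0, 0, 255], [0, 0, 0, 0, 0, -0.015, 255]]]}}

```text
t: 20.5
position: [0.4728, -0.2033, 0.0356]
tool_rot: [0.0, 0.666, 0.746, 0.0]
wrist_force: [-0.6, 0.6, -2.1]
gripper_width: 0.643
```

Request:
{"name": "play_rows", "arguments": {"rows": [[[0, 0, 0, 0, 0, 0, 255], [0, 0, 0, 0, 0, 0, 255], [0, 0, 0, 0, 0, 0, 90], [0, 0, 0, 0, 0, 0, 70], [0, 0, 0, 0, 0, 0, 40], [0, 0, 0, 0, 0, 0, 0], [0, 0, 0, 0, 0, 0, 0], [0, 0, 0, 0, 0, 0, 0]]]}}

```text
t: 21.3
position: [0.4727, -0.2031, 0.0354]
tool_rot: [-0.0, 0.666, 0.746, -0.0]
wrist_force: [0.0, -0.6, -0.4]
gripper_width: 0.986
```

Request:
{"name": "play_rows", "arguments": {"rows": [[[0, 0, 0, 0, 0, 0.1, 0], [0, 0, 0, 0, 0, 0.25, 0], [0, 0, 0, 0, 0, 0.3, 0], [0, 0, 0, -0.01, 0.1, 0.2, 0], [0, 0, 0, -0.02, 0.3, 0, 0], [0, 0, 0, -0.02, 0.3, 0, 0], [0, 0, 0, -0.02, 0.3, 0, 0], [0, 0, 0, -0.02, 0.3, 0, 0]]]}}

```text
t: 22.1
position: [0.4587, -0.0066, 0.1644]
tool_rot: [0.001, 0.666, 0.746, 0.0]
wrist_force: [0.2, -0.9, 0.6]
gripper_width: 1.001
```

Request:
{"name": "play_rows", "arguments": {"rows": [[[0, 0, 0, 0, 0.3, 0, 0], [0, 0, 0, 0, 0.15, 0, 0], [0, 0, 0, 0, 0, 0, 0], [0, 0, 0, 0, 0, 0, 0], [0, 0, 0, 0, 0, 0, 0], [0, 0, 0, 0, 0, 0, 0], [0, 0, 0, 0, 0, 0, 0], [0, 0, 0, 0, 0, 0, 0]]]}}

```text
t: 22.9
position: [0.4592, 0.0589, 0.163]
tool_rot: [-0.0, 0.666, 0.746, -0.0]
wrist_force: [0.7, -0.9, -0.3]
gripper_width: 0.994
```

```bash
python3 - <<'E'
from h import *
c=wsnap("w9.png");print(c["st"]["position"])
g=cv2.cvtColor(c["pixels"],cv2.COLOR_RGB2HSV);m=((g[...,1]<45)&(g[...,2]>120)).astype(np.uint8)
m=cv2.morphologyEx(m,cv2.MORPH_OPEN,np.ones((5,5)))
n,l,s,ce=cv2.connectedComponentsWithStats(m)
for i in range(1,n):
    if 400<s[i,4]<12000: print(s[i],ce[i].round(1),wz(c,ce[i],.036)[:2].round(4))
E
```

```text
[0.45918775 0.05891181 0.16295125]
[ 261   87   54   54 2292] [287.4 113.4] [0.4563 0.1399]
[ 154  341   48   52 1660] [181.2 367.6] [ 0.366  -0.1481]
```

View pics/w9.png

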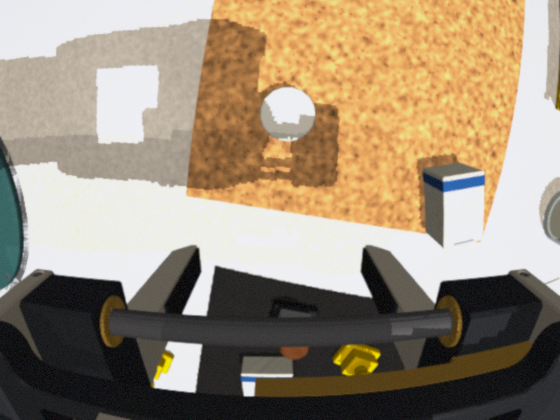

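Request:
{"name": "play_rows", "arguments": {"rows": [[[0, 0, 0, -0.018, 0.25, 0, 0], [0, 0, 0, 0, 0.29, 0, 0], [0, 0, 0, 0, 0, -0.17, 0], [0, 0, 0, 0, 0, -0.25, 0], [0, 0, 0, 0, 0, -0.25, 0], [0, 0, 0, 0, 0, -0.14, 0], [0, 0, 0, 0, 0, -0.06, 0], [0, 0, 0, 0, 0, 0, 0]]]}}

```text
t: 23.75
position: [0.4561, 0.1402, 0.0318]
tool_rot: [-0.0, 0.666, 0.746, -0.001]
wrist_force: [0.6, 0.2, 0.4]
gripper_width: 1.003
```

Request:
{"name": "play_rows", "arguments": {"rows": [[[0, 0, 0, 0, 0, 0, 60], [0, 0, 0, 0, 0, 0, 255], [0, 0, 0, 0, 0, 0, 255], [0, 0, 0, 0, 0, 0, 255], [0, 0, 0, 0, 0, 0, 255], [0, 0, 0, 0, 0, 0, 255], [0, 0, 0, 0, 0, 0, 255], [0, 0, 0, 0, 0, 0, 255]]], "force": 12}}

```text
t: 24.55
position: [0.4565, 0.1404, 0.0325]
tool_rot: [0.0, 0.666, 0.746, 0.0]
wrist_force: [-0.6, -0.7, 1.9]
gripper_width: 0.491
```

Request:
{"name": "play_rows", "arguments": {"rows": [[[0, 0, 0, 0, 0, 0.05, 255], [0, 0, 0, 0, 0, 0.2, 255], [0, 0, 0, 0, 0, 0.3, 255], [0, 0, 0, 0, 0, 0.25, 255], [0, 0, 0, 0.01, -0.12, 0, 255], [0, 0, 0, 0.014, -0.25, 0, 255], [0, 0, 0, 0.014, -0.27, 0, 255], [0, 0, 0, 0.014, -0.27, 0, 255]]]}}

```text
t: 25.35
position: [0.464, 0.0026, 0.1531]
tool_rot: [0.0, 0.666, 0.746, 0.0]
wrist_force: [-0.1, 0.6, -0.1]
gripper_width: 0.496
```

Request:
{"name": "play_rows", "arguments": {"rows": [[[0, 0, 0, 0.014, -0.27, 0, 255], [0, 0, 0, 0.014, -0.27, 0, 255], [0, 0, 0, 0.014, -0.27, 0, 255], [0, 0, 0, 0.014, -0.27, 0, 255], [0, 0, 0, 0, -0.2, 0, 255], [0, 0, 0, 0, -0.103, 0, 255], [0, 0, 0, 0, 0, 0, 255], [0, 0, 0, 0, 0, 0, 255]]]}}

```text
t: 26.15
position: [0.4727, -0.2029, 0.1525]
tool_rot: [-0.0, 0.666, 0.746, 0.0]
wrist_force: [0.2, -0.0, 0.1]
gripper_width: 0.489
```

Request:
{"name": "play_rows", "arguments": {"rows": [[[0, 0, 0, 0, -0.005, -0.1, 255], [0, 0, 0, 0, 0, -0.18, 255], [0, 0, 0, 0, 0, -0.15, 255], [0, 0, 0, 0, 0, -0.08, 255], [0, 0, 0, 0, 0, -0.045, 255], [0, 0, 0, 0, 0, -0.02, 255], [0, 0, 0, 0, 0, 0, 255], [0, 0, 0, 0, 0, 0, 255]]]}}

```text
t: 26.95
position: [0.473, -0.2044, 0.067]
tool_rot: [0.001, 0.666, 0.746, 0.0]
wrist_force: [0.1, 0.2, -0.6]
gripper_width: 0.489
```

Request:
{"name": "play_rows", "arguments": {"rows": [[[0, 0, 0, 0, 0.004, -0.008, 255], [0, 0, 0, 0, 0, -0.008, 255], [0, 0, 0, 0, 0, 0, 255], [0, 0, 0, 0, 0, 0, 255], [0, 0, 0, 0, 0, 0, 110], [0, 0, 0, 0, 0, 0, 90], [0, 0, 0, 0, 0, 0, 40], [0, 0, 0, 0, 0, 0, 0]]]}}

```text
t: 27.75
position: [0.4726, -0.2037, 0.0637]
tool_rot: [-0.0, 0.666, 0.746, -0.0]
wrist_force: [0.2, -0.9, 0.4]
gripper_width: 0.768
```

Request:
{"name": "play_rows", "arguments": {"rows": [[[0, 0, 0, 0, 0, 0, 0], [0, 0, 0, 0, 0, 0, 0], [0, 0, 0, 0, 0, 0.1, 0], [0, 0, 0, 0, 0, 0.25, 0], [0, 0, 0, 0, 0, 0.3, 0], [0, 0, 0, 0, -0.2, 0.2, 0], [0, 0, 0, 0, -0.3, 0, 0], [0, 0, 0, 0, -0.2, 0, 0]]]}}

```text
t: 28.55
position: [0.4728, -0.3108, 0.194]
tool_rot: [0.002, 0.666, 0.746, 0.0]
wrist_force: [0.8, 0.6, -0.2]
gripper_width: 0.996
```

```bash
python3 - <<'E'
from h import *
import pickle
c=wsnap();pickle.dump(c,open("w10.pkl","wb"));s=snap("side");t=snap("top");pickle.dump(t,open("top1.pkl","wb"))
a=c["pixels"][:,:,::-1];b=s["pixels"][100:310,60:480,::-1];d=t["pixels"][120:280,115:435,::-1]
A=np.zeros((600,800,3),np.uint8);A[:300,:400]=cv2.resize(a,(400,300));A[:300,400:]=cv2.resize(d,(400,300));A[300:,:]=cv2.resize(b[:, :],(800,400))[:300] if 0 else cv2.resize(b,(600,300)) if 0 else 0
A[300:,:600]=cv2.resize(b,(600,300));cv2.imwrite("pics/final.png",A);cv2.imwrite("pics/w10.png",a)
print(c["st"]["position"])
E
```

```text
[ 0.47280315 -0.31082264  0.19396693]
```

View pics/final.png

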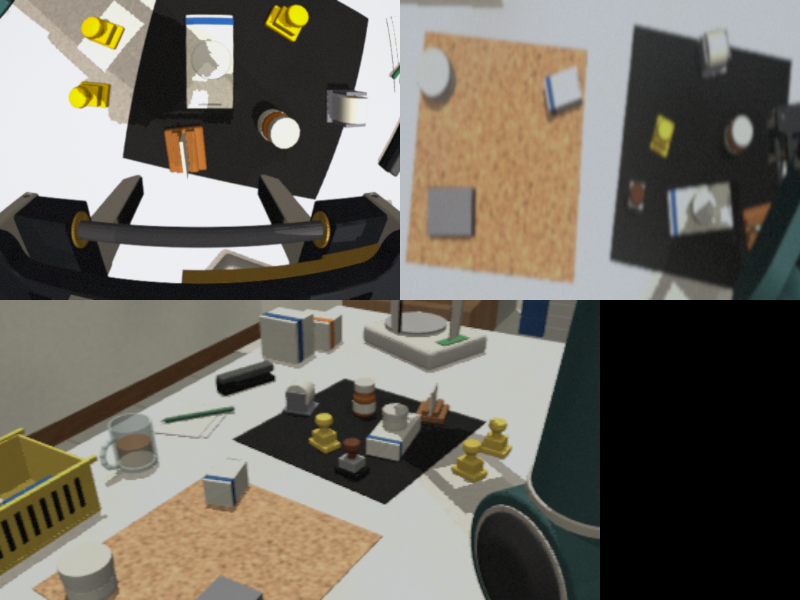

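View pics/w10.png

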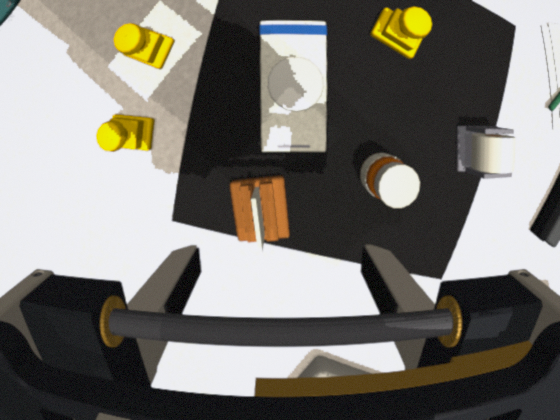

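All upright and in place: bottle cap (391,183), tub lid (296,84), slip holder (260,210), label roll foot edge x≈460. One numeric check before handing in.

```bash
python3 - <<'E'
from h import *
import pickle
c=pickle.load(open("w10.pkl","rb"))
f=lambda p,z:wz(c,p,z)[:2]
print("bottle",f((391,183),.068),"tub",f((296,84),.068))
P=np.array([f(p,.034) for p in((260,23),(326,22),(262,151),(326,151))]);print("carton",P.mean(0))
S=np.array([f(p,.016) for p in((231,179),(284,177),(289,238),(233,242))]);print("slip",S.mean(0))
Q=np.array([f(p,.008) for p in((458,127),(462,176))]);print("roll foot edge mid",Q.mean(0),Q[1]-Q[0])
E
```

```text
bottle [ 0.5671762  -0.27676745] tub [ 0.47424358 -0.20520178]
carton [ 0.47374957 -0.20373197]
slip [ 0.45386281 -0.33087844]
roll foot edge mid [ 0.66907178 -0.24044323] [ 0.01779073 -0.05367477]
```

The bottle reads 9 mm off, so I'll measure it properly by mask in both views.

```bash
python3 - <<'E'
from h import *
import pickle
c=pickle.load(open("w10.pkl","rb"));t=pickle.load(open("top1.pkl","rb"))
def fit(im,box,sat,val):
    g=cv2.cvtColor(im,cv2.COLOR_RGB2HSV);x0,y0,x1,y1=box;m=((g[...,1]<sat)&(g[...,2]>val)).astype(np.uint8);M=np.zeros_like(m);M[y0:y1,x0:x1]=m[y0:y1,x0:x1]
    cn=max(cv2.findContours(M,0,1)[0],key=cv2.contourArea);return cv2.minEnclosingCircle(cn),cv2.boundingRect(cn)
a=fit(c["pixels"],(355,145,428,215),50,160);b=fit(t["pixels"],(372,178,402,206),60,110)
print(a,b)
for z in(.068,):print("wrist",wz(c,a[0][0],z)[:2],"top",onz(t,b[0][0],z)[:2])
u=np.array(a[0][0]);print("w dia",np.linalg.norm(wz(c,u+[a[0][1],0],.068)-wz(c,u-[a[0][1],0],.068)))
o=np.hstack([cv2.resize(c["pixels"][140:220,350:430],(400,400),interpolation=2),cv2.resize(t["pixels"][170:215,365:410],(400,400),interpolation=2)])
cv2.imwrite("pics/bot.png",o[:,:,::-1])
E
```

```text
(((398.0301208496094, 185.5963897705078), 21.986845016479492), (379, 165, 41, 43)) (((388.0753479003906, 189.63014221191406), 8.34981632232666), (381, 182, 16, 16))
wrist [ 0.57430235 -0.2781991 ] top [ 0.57639395 -0.27876664]
w dia 0.04242731382273649
```

View pics/bot.png

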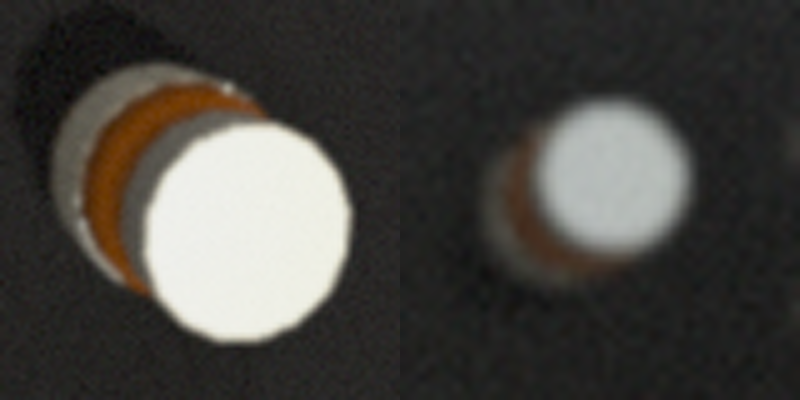

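```bash
python3 -c "
from h import *
print(manip.sign_off())"
```

```text
the job is handed in; nothing more can be done
None
```

The order is laid out on the black mat, the spacer plate is on the spare pile, and the job was handed in at about 29 s of robot time. I moved the bottle first, then the spacer plate, the long carton and the small tub; I never gripped the big tub, the short carton or the yellow look-alikes.

Last checks, from camera measurements good to about 2 mm:
- **Bottle:** it stands upright about 3 mm from the midpoint between the slip holder and the label roll. An early eyeballed reading showed it 9 mm off. A masked measurement agreed in the wrist and top views and replaced that reading.
- **Carton:** it lies flat within about 2 mm of the midpoint between the slip holder and the date stamp. It first landed about 3 mm off, so I regripped and shifted it.
- **Small tub:** it stands upright within 2 mm of the carton's centre.
- **Spacer plate:** its edges line up with the pile within about 1 mm and 1°, measured just after it was placed. The wrist force reached about 18 N sideways while it was being seated, with the fingers probably rubbing the pile's sides. The force went away on release.

The final views show the big tub, the short carton and the yellow look-alikes apparently unmoved, judged by eye only. No check failed.

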